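# Switch off the warming tray and lift the round roll with the tongs

### The job

Tea break at the reception desk is ending. Turn the warming tray's rotary switch anticlockwise (seen from above) until it clicks over to off, then pick up the serving tongs from the wooden board, close their jaws on the round roll and lift it at least 6 cm clear of the tray; finish holding it there, still and in the air, between the jaws of the tongs. Do not touch the roll with the gripper itself, and leave the long roll, the mug, the spray bottle and the stamp as they are.

Things in the scene. Friction and masses are not known exactly. Their poses are not given: they have to be found in the camera images.
- tray: electric warming tray, a fixed steel box 240 mm (its x) by 400 mm (its y) by 50 mm high, flat rimless top: black glass for the food and, along its +y (left) end, an 84 mm wide light grey control strip with the black switch. Origin: centre of the underside, so the top is at z = 50 mm. Look-only carrying handles stand 28 mm out at both y ends.
- switch_grip (a point): middle of the switch's finger bar, on its vertical turning axis, 21 mm above the tray's top, at (-45, 152, 71) mm in the tray's frame. The switch: a round skirt 46 mm across, 6 mm high, and on it a bar 44 mm long, 13 mm thick, 24 mm high, top 31 mm above the tray's top. The bar runs along this point's x (white line at its +x end) and turns with the switch.
- switch (a joint): switch angle, rad: 0 = on (as it starts; white line at the large dot), 1.3 = off (white line along the tray's +x, at the small dot). Grows anticlockwise seen from above; stops at both ends. Snap action: a spring holds it at either end, turning it away takes up to 0.12 N m, less and less towards halfway (0.65), past which it clicks over into the other position. Off counts above 1.15.
- roll: the round bread roll on the tray's glass: a dome 51 mm across at its widest (18 mm above its flat underside) and 43 mm high, 28 to 56 g. Origin: centre of the underside, z up.
- roll_center (a point): point on the roll's axis 20 mm above its underside.
- long_roll: the other bread on the tray's glass, an oblong roll 104 mm long (its x), 38 mm wide and 37 mm high. Origin: centre of the underside. Not wanted; leave it.
- tongs: steel serving tongs, 105 g, 250 mm long, lying on their side on the board. Two arms, left and right, pivot at the rear about a vertical pin, sprung open. Origin: on the pin axis at the underside; x along the middle of the tongs to the jaws, y across, z up. Arms: upright strips 3 to 21 mm above the underside, 2.5 mm thick; pin head and jaws 24 mm high. Centre of mass about 100 mm ahead of the pin.
- tongs_grip (a point): where to squeeze the tongs: midway between the arms, 100 mm ahead of the pin, 12 mm above the underside. The arms are straight here (75 to 127 mm ahead of the pin) and measure 60 mm over their outsides when open, about 40 mm when shut on the round roll. Squeeze along y.
- tongs_tips (a point): midway between the cupped jaws, 205 mm ahead of the pin, 12 mm above the underside. The jaws reach from 190 to 224 mm ahead of the pin; open, they are 91 mm apart inside, 98 mm over their outsides. Squeezed to w mm over the arms at tongs_grip, they are about 91 - 2.05 (60 - w) mm apart inside.
- left_jaw (a joint): how far the left arm has closed, rad: 0 = open (at rest), about 0.095 = shut on the round roll, 0.19 = fully closed. The right arm mirrors it. The spring needs about 5 N on each arm at tongs_grip to start closing, about 7.5 N when shut on the roll; more goes into the roll.
- board: fixed wooden board 300 mm (its x) by 140 mm by 12 mm high on which the tongs lie. Origin: centre of the underside.
- mug: white mug, bystander, 80 mm across, 92 mm high. Origin: centre of the underside.
- spray_bottle: pale spray bottle, bystander beyond the tray, 64 mm across, 203 mm high. Origin: centre of the underside.
- stamp: self-inking office stamp, bystander, 62 by 44 by 78 mm high. Origin: centre of the underside.
Not all that is in view belongs to the job. Leave any green or pink look-alike of the roll alone.

How it is judged:
On the way, in this order (a step that is already met when the one before it is completed fails the run):
1. the switch is clicked to off while the roll still lies on the tray (value of joint switch above 1.15 rad and z of roll_center in the frame of tray below 0.085 m), for 0.2 s.
2. the roll is lifted off the tray between the jaws of the tongs (z of roll_center in the frame of tray above 0.09 m and distance between roll_center and tongs_tips below 0.025 m and contact force between tongs and roll above 1 N), for 0.2 s.
At the end, for the whole second after the job is handed in: Switch off (above 1.15 rad); round roll 60 mm or more above the tray, still, within 25 mm of mid-jaw, pinched by the tongs (over 1 N), untouched by the robot; tongs in the fingers, clear of tray and board; long roll, mug, bottle and stamp within 20 mm of their start (value of joint switch above 1.15 rad and z of roll_center in the frame of tray above 0.13 m and distance between roll_center and tongs_tips below 0.025 m and contact force between tongs and roll above 1 N and contact force between the fingers and tongs above 1 N and contact force between the arm and roll below 0.1 N and contact force between tongs and tray below 0.1 N and contact force between tongs and board below 0.1 N and linear speed of roll below 0.04 m/s and distance of each of long_roll, mug, spray_bottle, stamp from where it was at the start of the episode below 0.02 m); the arm keeps its last pose, push and grip.
It fails at once if the robot itself touches the round roll (contact force between any of the fingers, the arm and roll above 0.5 N).
It fails at once if a bystander is disturbed (moved over 30 mm) (distance of any of long_roll, mug, spray_bottle, stamp from where it was at the start of the episode above 0.03 m).
It also fails if it takes over 53 s, if anything falls off the work surface, if the arm or the gripper's body presses on something with over 40 N, if the wrist force passes 120 N, or if a joint passes its speed limit or range.

### The arm

A 6-joint arm with a two-finger parallel gripper is mounted at the origin on the work surface. World frame = base frame: x ahead of the robot, y to its left, z up, the work surface at z = 0. Lengths are in m, angles in rad, forces in N, time in s.
With the tool pointing down it reaches from about 0.375 to 0.975 m from the base axis. Payload 3.8 kg.
Tool frame: the origin (TCP) lies at the very end of the fingers, on their centre line; the grasp point (between the pads) lies 19 mm behind it; z points along the fingers, y is the line along which they close (so a half turn about z gives the same grasp; the last joint's range is limited). The gripper opens to 85 mm and grips with 20 to 120 N. Pads are 22 mm wide; open, the fingers measure 114 mm over their backs; the gripper's body (76 mm by 85 mm) begins 54 mm behind the grasp point. The pads swing forward as they close: fully open they stand 13 mm farther back than shut.
Start: joints at [1.203, 0.264, 1.604, -0, 1.274, -0.037], TCP at [0.219, 0.638, 0.231] pointing down, gripper open.
Joint ranges: [-2.63, 2.63], [-0.94, 2.18], [0.31, 2.57], [-1.31, 4.45], [0, 2.66], [-2.55, 2.55]. Speed limits (rad/s): [2.57, 2.57, 3.14, 3.14, 3.14, 3.14].

### API

Orientations are given as a rotation vector (axis times angle).
In Python, from workcell import bot gives the robot as it stands. The module is installed in compiled form; this text tells all that it offers.
- The arm moves only by the tool pendant, called after "Emit:" as a command line: name --argument value ..., lists and objects as JSON in quotes. Schema: {"type":"object","properties":{"offsets":{"type":"array","items":{"type":"array","prefixItems":[{"type":"array","items":{"type":"number"},"minItems":3,"maxItems":3},{"type":"number"}],"minItems":2,"maxItems":2},"minItems":1,"maxItems":5},"jaw":{"type":"number"},"squeeze":{"type":"number"},"only":{"type":"string"},"quiet":{"type":"boolean"},"lines":{"type":"string"}},"required":["offsets"],"additionalProperties":false}. offsets is a list of rows, 1 to 5 of them, each written [[dx, dy, dz], turn]: dx, dy, dz in shares of the most that a row can go, 1 being 62.5 mm, then a turn about the tool's z in fractions of the full range, 1 being 4 rad; each row shifts and turns the commanded pose from where the row before left it, along the tool's axes as they then stand; what a row does not reach is not made up. A row lasts 1/8 s, in which the tool goes at most 0.0625 m and 0.188 rad, less where a joint would pass 70% of its speed; a pose out of reach is approached as far as the arm can. jaw is the opening from 0.0 (shut) to 1.0 (fully open), set as the call begins (left out keeps the last). The fingers move at their own pace and stop on an object; squeeze is the grip in N (left out, the last holds). Time passes only in rows, so rows that do not move let the fingers close. The tool returns the time, the measured TCP pose, the force, the opening and the grip force at its end. only (a regular expression) keeps the lines of the reply that match it, lines (a string "A,B") keeps lines A to B, and quiet returns only ok. A shift or turn number past 1, either way, is cut back to 1. Input that does not fit is refused with a message, and nothing moves.
- bot.read_state(): the state, without advancing time (a new reading comes with each control period).
- bot.read_camera(name): name is "scene" or "top" or "wrist"; returns the picture (400x640x3 uint8, red, green, blue); there is no depth.
- bot.camera_info(name): a dict with "intrinsics" (3x3 intrinsics, pixels), "extrinsics" (4x4, takes a point from camera to world coordinates). Camera axes: x right, y down, z forward; pixel columns grow to the right and rows downward; lengths in m; the calibration is good to about 2 mm. A picture is of the moment at which its call begins: read the wrist's pose just before it. camera_info takes no time and is no camera call; for the wrist camera it gives the pose at the moment of the call.
- bot.finish_job(): hands the job in; it is judged then, once.
Trained networks look in the newest picture that a camera, given by its name, has taken for a name from the list of things; names that differ only in an ending like _2 or _b are one class to them, and where a whole thing is asked for, a point or a joint stands for the part that bears it (a point fixed in the world has none). Each returns a list of dicts, best first, with "conf" (0 to 1); they miss things now and then, are a little off and sometimes report something else, mostly with a low value. They report only what shows in the picture. A call takes as long as a camera call. They do not tell look-alikes from the thing itself.
- bot.search_frame(camera, thing): "box" ([left, top, right, bottom] in pixels, round what is visible of it).
- bot.regions_of(camera, thing): "pixels" (400x640 bool, what is visible of it) and "box" ([left, top, right, bottom] in pixels, round what is visible of it).
- bot.spot_point(camera, thing): "pixel" ([row, column] in pixels: a listed point, or the origin of a listed thing).
The state is a dict: "time": time; "q": joint angles; "joint_vel": joint speeds; "joint_torque": joint torques, N m; "tool_pos": TCP position; "tcp_rot": TCP orientation; "wrist_force": force on the tool from outside, world axes, zero at the start; "torque": the same for the moment, N m; "width": opening from 0.0 (shut) to 1.0 (fully open); "grip_force": force on a finger pad.
Only numpy, scipy, OpenCV 4.12 (cv2) and the standard library are available. Lean on these libraries where they do the work, as an engineer would, in place of code of your own. Each camera call takes 0.05 s, during which the arm holds its last target. There are 200 camera calls.

## Working session

There is one attempt and no reset: what is moved stays moved. The work goes in short steps, Python scripts to look and compute and a tool call to move; the robot and the scene stay as the last step left them, time stands still between calls to the robot, and variables do not carry over. Pictures are saved under pics/ and viewed, at most 12 in all, crops included, and the job is handed in when it is done.

```bash
mkdir -p pics; cat > h.py <<'E'
import numpy as np, cv2
from workcell import bot
from scipy.spatial.transform import Rotation as R
def ray(cam,px):  # px = (col,row)
    i=bot.camera_info(cam);K=np.array(i["intrinsics"]);T=np.array(i["extrinsics"])
    d=T[:3,:3]@np.linalg.solve(K,[px[0],px[1],1.]);return T[:3,3],d
def at_z(cam,px,z):
    o,d=ray(cam,px);return o+d*(z-o[2])/d[2]
def proj(cam,P):
    i=bot.camera_info(cam);K=np.array(i["intrinsics"]);T=np.array(i["extrinsics"])
    p=K@(T[:3,:3].T@(np.array(P)-T[:3,3]));return p[:2]/p[2]
def save(name,img): cv2.imwrite("pics/"+name,img[...,::-1])
E
python3 - <<'E'
from h import *
a={c:bot.read_camera(c) for c in("scene","top")}
save("a.png",np.vstack([a["scene"],a["top"]])[:, :] if 0 else cv2.resize(np.vstack([a["scene"],a["top"]]),(480,600)))
save("top.png",a["top"])
Z=dict(tray=0,switch_grip=.071,roll_center=.07,long_roll=.05,tongs=.012,tongs_grip=.024,tongs_tips=.024,board=0,mug=0,spray_bottle=0,stamp=0)
for c in a:
  print(c,np.round(bot.camera_info(c)["extrinsics"],3)[:3,3])
  for t,z in Z.items():
    for d in bot.spot_point(c,t)[:3]:
      r,cc=d["pixel"];print(t,round(d["conf"],2),np.round([cc,r]),np.round(at_z(c,(cc,r),z),3))
s=bot.read_state();print(s["time"],s["tool_pos"],s["tcp_rot"])
E
```

```text
scene [1.356 0.267 0.957]
tray 0.9 [335. 228.] [0.604 0.148 0.   ]
switch_grip 0.57 [393. 211.] [0.565 0.301 0.071]
switch_grip 0.18 [384. 182.] [0.459 0.264 0.071]
roll_center 0.72 [225. 256.] [ 0.811 -0.097  0.07 ]
roll_center 0.57 [235. 195.] [ 0.607 -0.146  0.07 ]
roll_center 0.5 [294. 210.] [0.622 0.033 0.07 ]
long_roll 0.62 [349. 227.] [0.631 0.192 0.05 ]
tongs 0.64 [205. 158.] [ 0.418 -0.33   0.012]
tongs_grip 0.65 [194. 176.] [ 0.518 -0.324  0.024]
tongs_grip 0.36 [385. 182.] [0.412 0.266 0.024]
tongs_tips 0.86 [184. 202.] [ 0.629 -0.305  0.024]
board 0.92 [192. 180.] [ 0.518 -0.336 -0.   ]
board 0.35 [386. 183.] [0.39 0.27 0.  ]
mug 0.6 [456. 218.] [ 0.488  0.487 -0.   ]
spray_bottle 0.77 [261. 276.] [ 0.808 -0.008  0.   ]
stamp 0.56 [384. 181.] [ 0.384  0.263 -0.   ]
top [0.502 0.064 1.153]
tray 0.78 [296. 184.] [0.6   0.151 0.   ]
tray 0.4 [279. 182.] [0.606 0.198 0.   ]
switch_grip 0.58 [238. 199.] [0.554 0.296 0.071]
roll_center 0.74 [392. 117.] [ 0.778 -0.107  0.07 ]
roll_center 0.66 [339. 174.] [0.623 0.031 0.07 ]
roll_center 0.52 [412. 197.] [ 0.568 -0.161  0.07 ]
long_roll 0.66 [281. 180.] [0.606 0.186 0.05 ]
tongs 0.85 [468. 261.] [ 0.398 -0.327  0.012]
tongs 0.4 [278. 180.] [0.611 0.199 0.012]
tongs_grip 0.91 [467. 220.] [ 0.509 -0.319  0.024]
board 0.75 [467. 217.] [ 0.516 -0.327  0.   ]
mug 0.96 [174. 224.] [0.484 0.49  0.   ]
spray_bottle 0.64 [353. 113.] [ 0.805 -0.007  0.   ]
stamp 0.65 [256. 261.] [0.385 0.258 0.   ]
1.2 [0.21923703 0.63839077 0.23129243] [-5.17256134e-01 -3.09870476e+00  1.23332749e-05]
```

View pics/top.png

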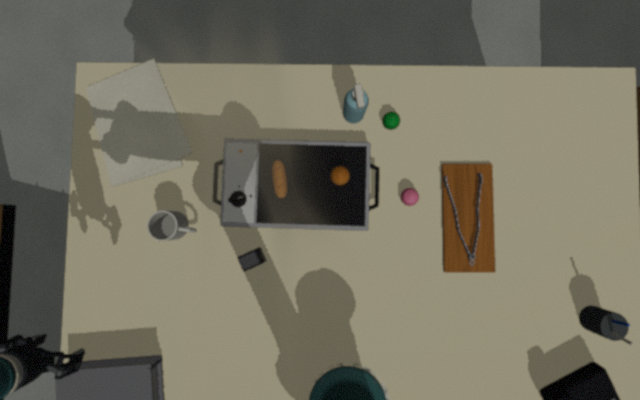

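View pics/a.png

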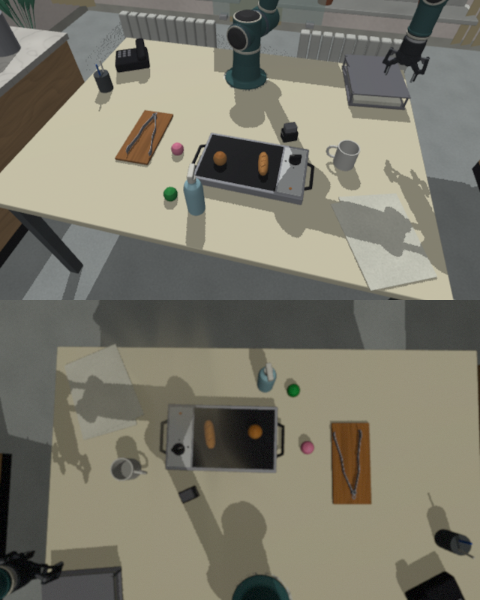

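Look-alikes of the roll, in top pixels: brown on the glass (340,175), green (391,120), pink (410,197), and the long roll (280,180), which is oblong. By the description I choose (340,175). The switch is at (238,199) and the tongs lie from their pin at (472,260) to the jaws at about (463,178). I'll check this with one crop and measure the yaws.

```bash
python3 - <<'E'
from h import *
im=bot.read_camera("top")
save("crop.png",np.vstack([cv2.resize(im[140:230,215:375],(640,360),interpolation=2),cv2.resize(im[160:275,436:500].transpose(1,0,2),(400,223),interpolation=2)[:, :].copy() if 0 else cv2.resize(np.pad(im[160:275,436:500].transpose(1,0,2),((0,0),(0,45),(0,0))),(640,240),interpolation=2)]))
for t,z in (("tray",.05),("tongs",.024),("board",.012)):
  r=[d for d in bot.regions_of("top",t)][:1]
  for d in r:
    m=d["pixels"].astype(np.uint8);print(t,d["conf"],d["box"],m.sum())
    b=cv2.boxPoints(cv2.minAreaRect(cv2.findNonZero(m)))
    w=np.array([at_z("top",p,z)[:2] for p in b]);print(np.round(w,3).tolist(),w.mean(0))
    if t=="tongs":
      ys,xs=np.nonzero(m);P=np.array([at_z("top",(x,y),z)[:2] for x,y in zip(xs,ys)])
      for lo in np.arange(.37,.68,.02):
        q=P[(P[:,0]>=lo)&(P[:,0]<lo+.02)]
        if len(q):print(round(lo+.01,2),np.round([q[:,1].min(),q[:,1].max(),(q[:,1].min()+q[:,1].max())/2],3))
E
```

```text
tray 0.83 [213.5, 135.4, 380.8, 232.8] 12493
[[0.48, 0.37], [0.72, 0.372], [0.714, -0.079], [0.476, -0.074]] [0.59734519 0.14732498]
tongs 0.59 [445.6, 175.6, 483.1, 262.0] 297
[[0.634, -0.257], [0.636, -0.358], [0.402, -0.357], [0.4, -0.257]] [ 0.51781978 -0.30723515]
0.4 [-0.341 -0.322 -0.331]
0.42 [-0.341 -0.316 -0.329]
0.44 [-0.343 -0.308 -0.326]
0.46 [-0.346 -0.3   -0.323]
0.48 [-0.349 -0.292 -0.321]
0.5 [-0.349 -0.287 -0.318]
0.52 [-0.349 -0.287 -0.318]
0.54 [-0.349 -0.287 -0.318]
0.56 [-0.349 -0.344 -0.347]
0.6 [-0.265 -0.257 -0.261]
0.62 [-0.358 -0.257 -0.308]
0.64 [-0.358 -0.353 -0.355]
board 0.94 [441.8, 166.7, 496.6, 272.4] 5100
[[0.663, -0.252], [0.668, -0.396], [0.367, -0.4], [0.362, -0.258]] [ 0.51504064 -0.32647478]
```

View pics/crop.png

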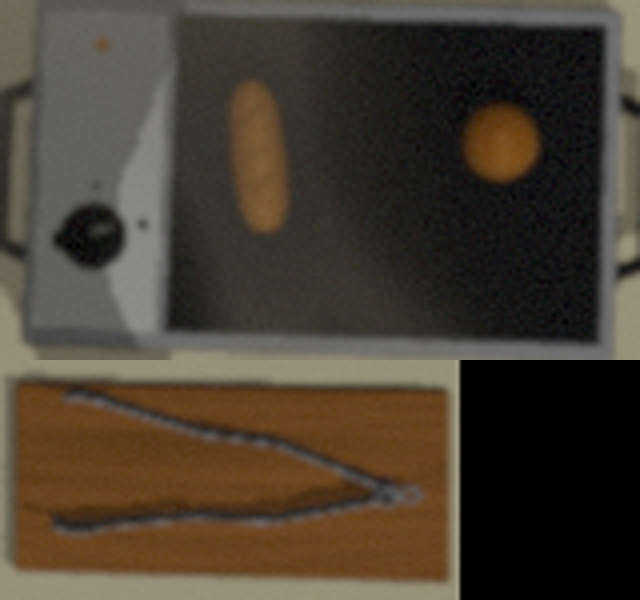

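The crop shows the round brown roll on the glass (top 340,175), the switch with its white line pointing right and slightly up (top 238,199), and the open tongs with their pin towards the robot. Moving over the switch now.

The manual's scale: shifts go in shares of 62.5 mm and turns go in shares of 4 rad. Converting my numbers, -0.054 m is -0.864, -0.0263 m is -0.4208.

Emit:
pendant --offsets '[[[-0.864, -0.4208, 0], 0], [[-0.864, -0.4208, 0], 0], [[-0.864, -0.4208, 0], 0], [[-0.864, -0.4208, 0], 0], [[-0.864, -0.4208, 0], 0]]' --jaw 1.0 --squeeze 20

```text
time: 2.02
tool_pos: [0.4331, 0.425, 0.2316]
tcp_rot: [0.517, 3.098, 0.001]
wrist_force: [0.9, 0.6, 0.3]
width: 0.998
grip_force: 0.0
```

Emit:
pendant --offsets '[[[-0.864, -0.4208, 0], 0], [[-0.864, -0.4208, 0], 0], [[-0.864, -0.4208, 0], 0], [[0, 0, 0], 0.045], [[0, 0, 0], 0.045]]'

```text
time: 2.65
tool_pos: [0.5603, 0.2979, 0.2312]
tcp_rot: [-1.076, -2.951, 0.0]
wrist_force: [-0.6, 0.5, 0.1]
width: 1.0
grip_force: 0.0
```

Emit:
pendant --offsets '[[[0, 0, 0], 0.045], [[0, 0, 0], 0.045], [[0, 0, 0], 0.045], [[0, 0, 0], 0.0225], [[0, 0, 0], 0]]'

```text
time: 3.28
tool_pos: [0.5595, 0.2991, 0.2313]
tcp_rot: [1.926, 2.482, 0.0]
wrist_force: [-0.9, -0.0, 0.8]
width: 1.0
grip_force: 0.0
```

```bash
python3 - <<'E'
from h import *
s=bot.read_state();print(s["tool_pos"],s["tcp_rot"],s["q"])
im=bot.read_camera("wrist");save("w1.png",im)
for d in bot.spot_point("wrist","switch_grip"):
  r,c=d["pixel"];print(d["conf"],c,r,at_z("wrist",(c,r),.071))
print(proj("wrist",[.559,.299,.071]))
E
```

```text
[0.55949022 0.29908782 0.23131294] [1.92591306e+00 2.48201024e+00 9.91608536e-05] [4.51653967e-01 1.87972112e-01 1.69600117e+00 1.61513788e-05
 1.25755654e+00 2.00657889e-01]
0.62 319.1 173.2 [0.55623924 0.30254455 0.071     ]
[320.90643653 177.21459777]
```

View pics/w1.png

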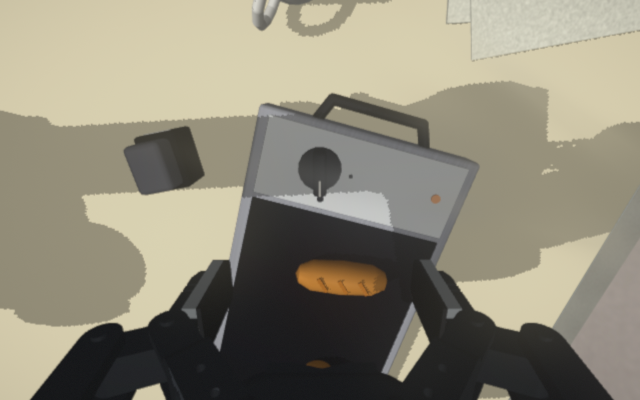

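The wrist picture shows the switch skirt at about (320,169) with the white line along the image vertical, so the bar is parallel to tool x. Descending and gripping.

In the tool's units: 0.055 m is 0.88, 0.0035 m is 0.056.

Emit:
pendant --offsets '[[[0.056, -0.0272, 0.88], 0], [[0, 0, 0.88], 0], [[0, 0, 0.64], 0], [[0, 0, 0.288], 0], [[0, 0, 0], 0]]' --jaw 0.6 --squeeze 20

```text
time: 4.0
tool_pos: [0.5563, 0.3017, 0.0623]
tcp_rot: [-1.926, -2.481, 0.003]
wrist_force: [-0.4, 0.7, 0.2]
width: 0.603
grip_force: 0.0
```

Emit:
pendant --offsets '[[[0, 0, 0], 0], [[0, 0, 0], 0], [[0, 0, 0], 0], [[0, 0, 0], 0]]' --jaw 0 --squeeze 30

```text
time: 4.5
tool_pos: [0.5568, 0.3024, 0.0658]
tcp_rot: [-1.926, -2.481, -0.001]
wrist_force: [-5.3, -2.1, 7.6]
width: 0.14
grip_force: 31.3
```

In the tool's units: -0.003 m is -0.048, -0.18 rad / 4 = -0.045.

Emit:
pendant --offsets '[[[0, 0, -0.048], -0.045], [[0, 0, 0], -0.045], [[0, 0, 0], -0.045], [[0, 0, 0], -0.045], [[0, 0, 0], -0.045]]'

```text
time: 5.12
tool_pos: [0.5575, 0.303, 0.0659]
tcp_rot: [0.647, 3.073, 0.004]
wrist_force: [3.2, 4.7, -10.8]
width: 0.142
grip_force: 30.7
```

Emit:
pendant --offsets '[[[0, 0, 0], -0.045], [[0, 0, 0], -0.045], [[0, 0, 0], -0.01], [[0, 0, 0], 0]]'

```text
time: 5.62
tool_pos: [0.5575, 0.3035, 0.0659]
tcp_rot: [0.032, 3.14, 0.004]
wrist_force: [3.7, 4.5, -10.7]
width: 0.143
grip_force: 30.6
```

Emit:
pendant --offsets '[[[0, 0, 0], 0], [[0, 0, 0], 0], [[0, 0, -0.8], 0], [[0, 0, -0.96], 0], [[0, 0, 0], 0]]' --jaw 0.6

```text
time: 6.25
tool_pos: [0.5615, 0.3041, 0.1848]
tcp_rot: [0.033, 3.129, 0.01]
wrist_force: [-0.0, 1.0, 0.3]
width: 0.598
grip_force: 0.0
```

```bash
python3 - <<'E'
from h import *
s=bot.read_state();print(s["tool_pos"],s["tcp_rot"],s["q"])
im=bot.read_camera("wrist");
P=proj("wrist",[.557,.302,.081]).astype(int);print(P)
c=im[max(P[1]-90,0):P[1]+90,max(P[0]-120,0):P[0]+120];save("w2.png",cv2.resize(c,None,fx=2.5,fy=2.5))
E
```

```text
[0.561522   0.30413748 0.18479004] [0.0327226  3.12859765 0.00985804] [ 4.57476669e-01  2.18693371e-01  1.74706437e+00 -1.66878453e-04
  1.16156120e+00 -1.09233673e+00]
[320 193]
```

View pics/w2.png

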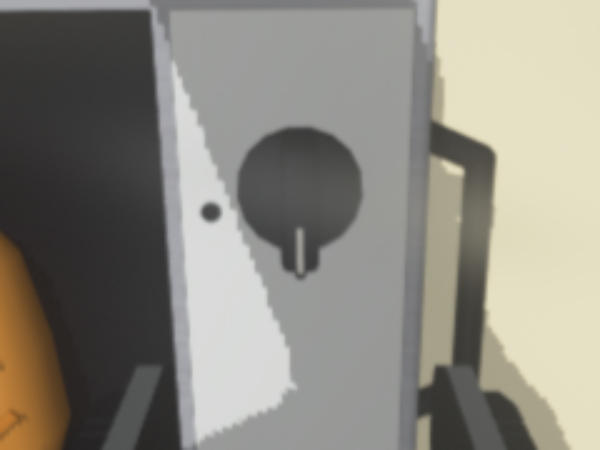

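The white line now points to the image bottom, which is the tray's +x, and the small dot is covered: the switch is off. Moving over the tongs.

In the tool's units: -0.0567 m is -0.9072, 0.0034 m is 0.0544.

Emit:
pendant --offsets '[[[0.0544, -0.9072, -0.08], 0], [[0.0544, -0.9072, -0.08], 0], [[0.0544, -0.9072, -0.08], 0], [[0.0544, -0.9072, -0.08], 0], [[0.0544, -0.9072, -0.08], 0]]' --jaw 0.9 --quiet true

```text
ok
```

Emit:
pendant --offsets '[[[0.0544, -0.9072, 0], 0], [[0.0544, -0.9072, 0], 0], [[0.0544, -0.9072, 0], 0], [[0.0544, -0.9072, 0], 0], [[0.0544, -0.9072, 0], 0]]' --quiet true

```text
ok
```

Emit:
pendant --offsets '[[[0.0544, -0.9072, 0], 0], [[0, 0, 0], 0.0445], [[0, 0, 0], 0.0445], [[0, 0, 0], 0.0445], [[0, 0, 0], 0.0445]]'

```text
time: 8.18
tool_pos: [0.5054, -0.3203, 0.1995]
tcp_rot: [-1.134, -2.927, -0.001]
wrist_force: [-0.8, -1.1, -1.2]
width: 0.895
grip_force: 0.0
```

Emit:
pendant --offsets '[[[0, 0, 0], 0.0445], [[0, 0, 0], 0.0445], [[0, 0, 0], 0.0445], [[0, 0, 0], 0.0445], [[0, 0, 0], 0.0445]]' --quiet true

```text
ok
```

Emit:
pendant --offsets '[[[0, 0, 0], 0.0445], [[0, 0, 0], 0.0445], [[0, 0, 0], 0.0445], [[0, 0, 0], 0.0445], [[0, 0, 0], 0.0445]]' --quiet true

```text
ok
```

Emit:
pendant --offsets '[[[0, 0, 0], 0.0445], [[0, 0, 0], 0.0445], [[0, 0, 0], 0.0445], [[0, 0, 0], 0]]'

```text
time: 9.93
tool_pos: [0.5057, -0.3202, 0.1998]
tcp_rot: [-3.136, -0.152, 0.003]
wrist_force: [0.7, -0.1, 0.3]
width: 0.897
grip_force: 0.0
```

```bash
python3 - <<'E'
from h import *
s=bot.read_state();print(s["tool_pos"],s["tcp_rot"],s["q"])
Tw=R.from_rotvec(s["tcp_rot"]).as_matrix();print("cam in tool",Tw.T@(np.array(bot.camera_info("wrist")["extrinsics"])[:3,3]-s["tool_pos"]))
im=bot.read_camera("wrist");save("w3.png",im)
for t,z in (("tongs",.012),("tongs_grip",.024),("tongs_tips",.024)):
  for d in bot.spot_point("wrist",t)[:2]:
    r,c=d["pixel"];print(t,d["conf"],c,r,at_z("wrist",(c,r),z))
for d in bot.regions_of("wrist","tongs")[:1]:
  ys,xs=np.nonzero(d["pixels"]);P=np.array([at_z("wrist",(x,y),.03)[:2] for x,y in zip(xs,ys)])
  for lo in np.arange(.37,.66,.01):
    q=P[(P[:,0]>=lo)&(P[:,0]<lo+.01),1]
    if len(q):print(round(lo+.005,3),np.round([q.min(),q.max(),(q.min()+q.max())/2],4))
E
```

```text
[ 0.50566776 -0.32024924  0.1997764 ] [-3.13642509 -0.15158331  0.00340545] [-6.06098797e-01  1.44126371e-01  1.80610077e+00 -1.35781314e-04
  1.19400242e+00  8.68162883e-01]
cam in tool [ 0.08396003  0.00087747 -0.14317852]
tongs 0.93 318.9 244.8 [ 0.41643629 -0.32671938  0.012     ]
0.395 [-0.3358 -0.3243 -0.3301]
0.405 [-0.336  -0.3223 -0.3291]
0.415 [-0.3368 -0.3207 -0.3287]
0.425 [-0.3373 -0.3171 -0.3272]
0.435 [-0.3385 -0.313  -0.3257]
0.445 [-0.3408 -0.3077 -0.3243]
0.455 [-0.343  -0.3026 -0.3228]
0.465 [-0.345  -0.2987 -0.3219]
0.475 [-0.3469 -0.2938 -0.3203]
0.485 [-0.349  -0.2921 -0.3205]
0.495 [-0.3496 -0.2903 -0.32  ]
0.505 [-0.349  -0.2887 -0.3188]
0.515 [-0.3485 -0.287  -0.3177]
0.525 [-0.3481 -0.2854 -0.3167]
0.535 [-0.3478 -0.2828 -0.3153]
0.545 [-0.3476 -0.2802 -0.3139]
0.555 [-0.3484 -0.2767 -0.3126]
0.565 [-0.3499 -0.2733 -0.3116]
0.575 [-0.3513 -0.2699 -0.3106]
0.585 [-0.3527 -0.2666 -0.3096]
0.595 [-0.3536 -0.2624 -0.308 ]
0.605 [-0.3555 -0.2584 -0.3069]
0.615 [-0.3569 -0.2571 -0.307 ]
0.625 [-0.3569 -0.257  -0.3069]
0.635 [-0.3561 -0.2585 -0.3073]
0.645 [-0.3528 -0.35   -0.3514]
```

View pics/w3.png

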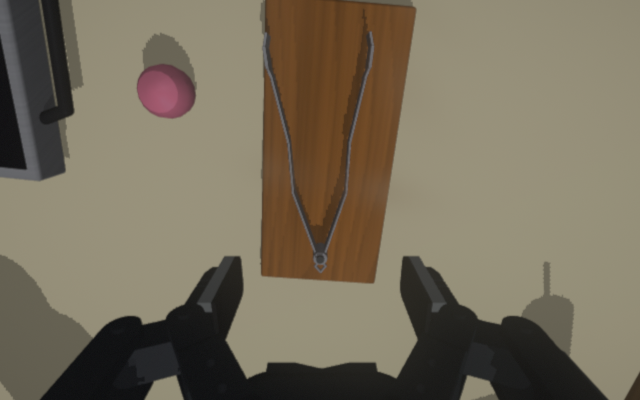

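The wrist picture shows the tongs with pin at (320,260) and jaws at about (267,45) and (370,45), centred between the fingers and aligned. Descending to z ≈ 12 mm and closing lightly.

In the tool's units: 0.06 m is 0.96, 0.05 m is 0.8.

Emit:
pendant --offsets '[[[0.1472, -0.0256, 0.8], 0], [[0, 0, 0.96], 0], [[0, 0, 0.8], 0], [[0, 0, 0.32], 0], [[0, 0, 0], 0]]' --jaw 0.88 --squeeze 20

```text
time: 10.8
tool_pos: [0.5148, -0.3178, 0.0202]
tcp_rot: [-3.136, -0.149, 0.003]
wrist_force: [-0.1, 0.8, 1.1]
width: 0.875
grip_force: 0.0
```

Emit:
pendant --offsets '[[[0, 0, 0.128], 0], [[0, 0, 0], 0]]'

```text
time: 11.05
tool_pos: [0.5167, -0.3191, 0.0149]
tcp_rot: [3.136, 0.149, 0.003]
wrist_force: [-0.0, -0.4, -0.1]
width: 0.881
grip_force: 0.0
```

Emit:
pendant --offsets '[[[0, 0, 0], 0], [[0, 0, 0], 0], [[0, 0, 0], 0], [[0, 0, 0], 0]]' --jaw 0.64 --squeeze 20

```text
time: 11.55
tool_pos: [0.5171, -0.3191, 0.0154]
tcp_rot: [3.136, 0.148, 0.005]
wrist_force: [-0.4, 0.4, 6.4]
width: 0.641
grip_force: 6.6
```

In the tool's units: -0.05 m is -0.8, -0.02 m is -0.32.

Emit:
pendant --offsets '[[[0, 0, -0.16], 0], [[0, 0, -0.32], 0], [[0, 0, -0.8], 0], [[0, 0, -0.8], 0], [[0, 0, 0], 0]]'

```text
time: 12.18
tool_pos: [0.5193, -0.3208, 0.1508]
tcp_rot: [3.131, 0.149, 0.016]
wrist_force: [-0.3, -0.5, -0.4]
width: 0.641
grip_force: 5.0
```

```bash
python3 - <<'E'
from h import *
s=bot.read_state();print(s["tool_pos"],s["tcp_rot"],s["q"])
im=bot.read_camera("wrist");im2=bot.read_camera("scene")
m=bot.regions_of("wrist","tongs")
print([(d["conf"],d["box"]) for d in m][:2])
for t in("tongs_tips","tongs_grip"):
  a=bot.spot_point("wrist",t)[:1];b=bot.spot_point("scene",t)[:1]
  print(t,[(d["conf"],d["pixel"]) for d in a+b])
  if a and b:
    o1,d1=ray("wrist",a[0]["pixel"][::-1]);o2,d2=ray("scene",b[0]["pixel"][::-1])
    k=np.linalg.lstsq(np.c_[d1,-d2],o2-o1,rcond=None)[0];print(o1+k[0]*d1,o2+k[1]*d2)
c=im2[90:290,90:410]
save("w4.png",np.hstack([cv2.resize(im,(400,250)),cv2.resize(c,(400,250))]))
E
```

```text
[ 0.51934142 -0.32080048  0.15076702] [3.13056141 0.14851455 0.01552807] [-5.94106839e-01  1.97180462e-01  1.83919030e+00 -6.40479149e-05
  1.09281156e+00  8.81909219e-01]
[(0.74, [192.8, 0.0, 448.8, 362.0])]
tongs_tips [(0.53, [186.2, 326.8]), (0.75, [168.1, 172.4])]
[ 0.54664299 -0.31804936  0.11564965] [ 0.57767708 -0.34598521  0.10737212]
tongs_grip [(0.54, [141.7, 187.5])]
```

View pics/w4.png

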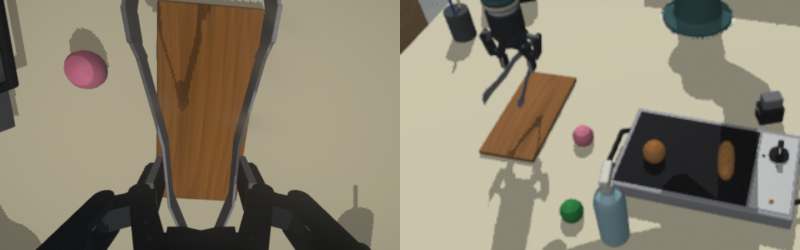

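Held: in the wrist view the jaws point up and are symmetric. Next I'll check whether the tongs are level by comparing predicted jaw-end pixels with the masks.

```bash
python3 - <<'E'
from h import *
from scipy.optimize import least_squares
s=bot.read_state();Rt=R.from_rotvec(s["tcp_rot"]).as_matrix();p=np.array(s["tool_pos"])
print("tool z",Rt[:,2])
# jaw tip ends: tongs pts x .224,y +-h ; tool y=-tongs y
im=bot.read_camera("scene");m=bot.regions_of("scene","tongs")[0]
print(m["conf"],m["box"]);M=m["pixels"]
save("scn.png",cv2.resize(im[95:205,130:250],None,fx=5,fy=5,interpolation=2))
for pitch in (-.2,-.1,0,.1,.2):
  o=[]
  for y in(-.044,.044):
   for x in (.222,.190):
    for z in (0,.024):
      l=x-.1;q=np.array([l*np.cos(pitch),y,.0035-z+.0*0+l*np.sin(pitch)])+[-.002,0,0]
      o.append(np.round(proj("scene",p+Rt@q)).astype(int).tolist())
  print(pitch,o)
ys,xs=np.nonzero(M)
for r in range(ys.min(),ys.max()+1,2):
  q=np.sort(xs[ys==r]);print(r,q.min() if len(q) else '',q.max() if len(q) else '',end=' | ')
E
```

```text
tool z [-0.00298949  0.00203056 -0.99999347]
0.7 [153.4, 133.0, 195.4, 174.5]
-0.2 [[187, 171], [185, 164], [192, 164], [190, 158], [157, 168], [154, 161], [161, 162], [159, 155]]
-0.1 [[188, 174], [186, 168], [192, 167], [190, 161], [158, 171], [155, 165], [162, 164], [160, 158]]
0 [[189, 177], [187, 171], [193, 170], [191, 163], [159, 175], [156, 168], [163, 167], [161, 161]]
0.1 [[190, 180], [188, 174], [194, 172], [192, 166], [160, 178], [158, 171], [164, 169], [162, 163]]
0.2 [[191, 183], [189, 177], [194, 174], [193, 167], [161, 180], [159, 174], [165, 171], [163, 165]]
133 185 185 | 135 182 187 | 137 181 187 | 139 179 185 | 141 178 183 | 143 177 182 | 145 176 180 | 147 175 179 | 149 173 194 | 151 172 194 | 153 170 193 | 155 168 193 | 157 167 192 | 159 165 192 | 161 163 191 | 163 160 191 | 165 159 191 | 167 158 190 | 169 157 190 | 171 158 190 | 173 159 189 | 175 186 188 |
```

View pics/scn.png

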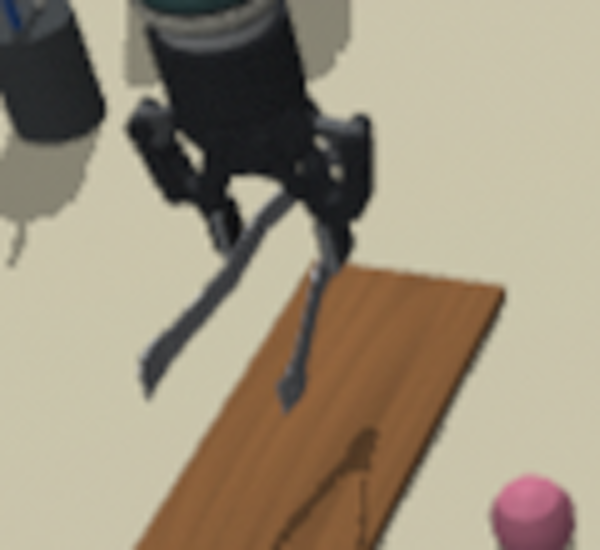

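The jaw ends match the level prediction within 2 px. Moving over the roll.

In the tool's units: -0.03415 m is -0.5464, 0.00325 m is 0.052.

Emit:
pendant --offsets '[[[0.0256, -0.272, 0], 0], [[0.052, -0.5464, 0], 0], [[0.052, -0.5464, 0], 0], [[0.052, -0.5464, 0], 0], [[0.052, -0.5464, 0], 0]]' --quiet true

```text
ok
```

Emit:
pendant --offsets '[[[0.052, -0.5464, 0], 0], [[0.052, -0.5464, 0], 0], [[0.052, -0.5464, 0], 0], [[0.052, -0.5464, 0], 0], [[0.052, -0.5464, 0], 0]]' --quiet true

```text
ok
```

Emit:
pendant --offsets '[[[0.0256, -0.272, 0], 0], [[0, 0, 0], 0], [[0, 0, 0], 0]]'

```text
time: 14.25
tool_pos: [0.5156, 0.024, 0.1432]
tcp_rot: [3.137, 0.149, -0.0]
wrist_force: [0.1, 0.0, -1.1]
width: 0.638
grip_force: 5.0
```

```bash
cat > look.py <<'E'
from h import *
s=bot.read_state();Rt=R.from_rotvec(s["tcp_rot"]).as_matrix();p=np.array(s["tool_pos"])
tips=p+Rt@[.103,0,-.0085];print("tips",tips,"tool",p)
ims={}
for c in("scene","wrist"):
  ims[c]=bot.read_camera(c)
  for d in bot.spot_point(c,"roll_center")[:4]:
    px=d["pixel"][::-1];w=at_z(c,px,.07);print(c,round(d["conf"],2),np.round(px),np.round(w,4),"tool delta",np.round((Rt.T@(w-tips))[:2],4))
bx=proj("scene",[.6,.03,.1]).astype(int)
print(bx)
save(__import__("sys").argv[1],np.hstack([cv2.resize(ims["wrist"],(400,250)),cv2.resize(ims["scene"][bx[1]-75:bx[1]+75,bx[0]-120:bx[0]+120],(400,250))]))
E
python3 look.py w5.png
```

```text
tips [0.61810182 0.03377935 0.15173177] tool [0.51556366 0.02402446 0.1432454 ]
scene 0.65 [238. 199.] [ 0.6205 -0.1322  0.07  ] tool delta [-0.0133  0.1654]
scene 0.52 [294. 212.] [0.6313 0.0358 0.07  ] tool delta [ 0.0133 -0.0008]
scene 0.51 [224. 260.] [ 0.823  -0.0957  0.07  ] tool delta [0.1917 0.1483]
wrist 0.82 [545. 146.] [ 0.5767 -0.1257  0.07  ] tool delta [-0.0563  0.1548]
wrist 0.76 [326.  46.] [0.6244 0.0306 0.07  ] tool delta [0.006  0.0037]
[294 196]
```

View pics/w5.png

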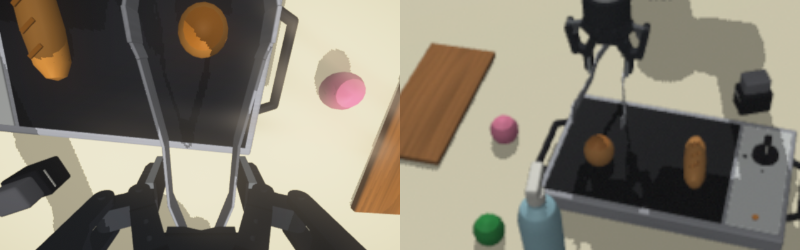

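The roll at wrist (326,46) sits between the jaws, about 6 mm ahead of and 3 mm beside mid-jaw; pink stays to the right. Correcting and descending.

In the tool's units: 0.02 m is 0.32, 0.016 m is 0.256.

Emit:
pendant --offsets '[[[0.048, 0.024, 0.16], 0], [[0.048, 0.024, 0.32], 0], [[0, 0, 0.32], 0], [[0, 0, 0.256], 0], [[0, 0, 0], 0]]'

```text
time: 15.08
tool_pos: [0.5203, 0.022, 0.0753]
tcp_rot: [-3.138, -0.148, 0.006]
wrist_force: [-0.9, -0.8, -1.4]
width: 0.643
grip_force: 5.0
```

Emit:
pendant --offsets '[[[0, 0, 0.128], 0], [[0, 0, 0.064], 0], [[0, 0, 0], 0]]'

```text
time: 15.45
tool_pos: [0.5218, 0.0222, 0.0653]
tcp_rot: [3.138, 0.149, -0.0]
wrist_force: [-0.1, -0.7, -0.7]
width: 0.639
grip_force: 5.0
```

```bash
python3 look.py w6.png
```

```text
tips [0.62435901 0.03198588 0.07374846] tool [0.52182153 0.02222918 0.06525608]
scene 0.86 [226. 257.] [ 0.8141 -0.0935  0.07  ] tool delta [0.177  0.1429]
scene 0.68 [294. 209.] [0.6197 0.0321 0.07  ] tool delta [-0.0046 -0.0006]
scene 0.53 [236. 197.] [ 0.614  -0.1403  0.07  ] tool delta [-0.0266  0.1706]
wrist 0.96 [322.  41.] [0.6237 0.031  0.07  ] tool delta [-0.0008  0.0009]
wrist 0.59 [626. 178.] [ 0.5806 -0.1126  0.07  ] tool delta [-0.0573  0.1398]
[294 196]
```

View pics/w6.png

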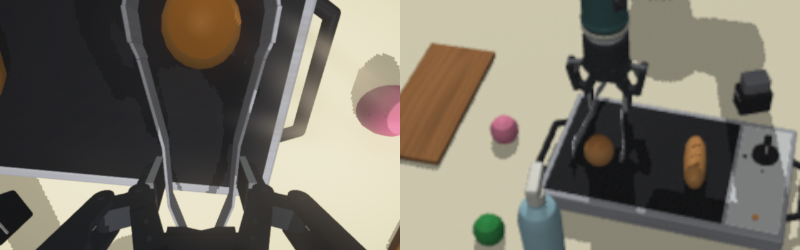

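The roll is centred between the jaws within about 1 mm (wrist 322,41). Closing.

In the tool's units: 0.003 m is 0.048.

Emit:
pendant --offsets '[[[0, 0, 0.048], 0], [[0, 0, 0], 0], [[0, 0, 0], 0]]' --jaw 0.56 --squeeze 30

```text
time: 16.02
tool_pos: [0.5218, 0.0222, 0.0623]
tcp_rot: [3.138, 0.149, -0.0]
wrist_force: [-0.1, 0.0, 0.4]
width: 0.559
grip_force: 6.6
```

Emit:
pendant --offsets '[[[0, 0, 0], 0], [[0, 0, 0], 0], [[0, 0, 0], 0], [[0, 0, 0], 0]]' --jaw 0.3 --squeeze 30

```text
time: 16.52
tool_pos: [0.5219, 0.0222, 0.0623]
tcp_rot: [-3.138, -0.149, -0.0]
wrist_force: [0.3, 1.1, -0.7]
width: 0.451
grip_force: 30.2
```

In the tool's units: -0.025 m is -0.4, -0.02 m is -0.32.

Emit:
pendant --offsets '[[[0, 0, -0.064], 0], [[0, 0, -0.16], 0], [[0, 0, -0.32], 0], [[0, 0, -0.4], 0], [[0, 0, -0.4], 0]]'

```text
time: 17.15
tool_pos: [0.5219, 0.0222, 0.1477]
tcp_rot: [3.138, 0.149, 0.001]
wrist_force: [-0.2, -0.7, -0.8]
width: 0.454
grip_force: 30.4
```

Emit:
pendant --offsets '[[[0, 0, -0.32], 0], [[0, 0, -0.16], 0], [[0, 0, 0], 0], [[0, 0, 0], 0], [[0, 0, 0], 0]]'

```text
time: 17.77
tool_pos: [0.5211, 0.0222, 0.1751]
tcp_rot: [-3.138, -0.149, 0.003]
wrist_force: [-0.2, 0.2, -1.3]
width: 0.454
grip_force: 30.4
```

```bash
python3 look.py w7.png
```

```text
tips [0.62361361 0.03193755 0.18336952] tool [0.52105789 0.02218637 0.1750938 ]
scene 0.86 [291. 180.] [ 0.5122 -0.0051  0.07  ] tool delta [-0.1141  0.0263]
scene 0.71 [237. 197.] [ 0.6109 -0.1372  0.07  ] tool delta [-0.0284  0.1672]
scene 0.66 [225. 257.] [ 0.8141 -0.0962  0.07  ] tool delta [0.1778 0.1457]
wrist 0.88 [522. 148.] [ 0.5757 -0.1328  0.07  ] tool delta [-0.0631  0.1594]
wrist 0.58 [325.  39.] [0.6383 0.0302 0.07  ] tool delta [0.0147 0.0031]
[294 196]
```

View pics/w7.png

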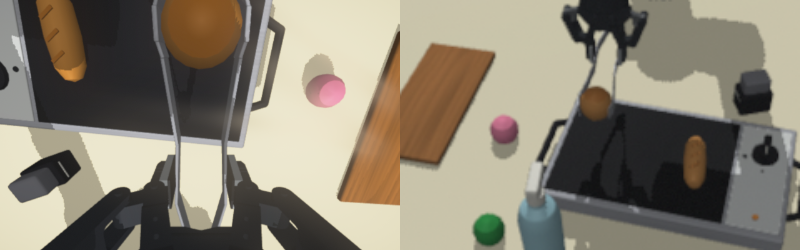

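The roll hangs between the jaws, clear of the tray, and the switch's white line and the bystanders look unchanged. I'll confirm the roll's height, then hand in.

```bash
python3 - <<'E'
from h import *
o1,d1=ray("scene",(291,180));o2,d2=ray("wrist",(325,39))
k=np.linalg.lstsq(np.c_[d1,-d2],o2-o1,rcond=None)[0];P=o1+k[0]*d1;Q=o2+k[1]*d2;print(P,Q)
if (P[2]+Q[2])/2>.155: print(bot.finish_job())
E
```

```text
[0.62275171 0.03053814 0.18653437] [0.62299246 0.02969555 0.18656366]
the job is handed in; nothing more can be done
None
```

The job is handed in: the switch is clicked to off, and the tongs hold the round roll still, its centre about 137 mm above the tray top, with the bystanders untouched as far as the last pictures show.

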